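# Finish laying a meal tray to its drawn layout

### The job

Finish laying the meal tray the way the drawing on its paper liner shows: stand the small seasoning jar upright in the small round outline, and lay the fork in the fork-shaped outline with its tines pointing the same way as the drawn tines. Leave the bowl in its place on the tray, and do not disturb the big jar or the peeler.

Things in the scene. Friction and masses are not known exactly. Their poses are not given: they have to be found in the camera images.
- tray: flat grey serving tray, 300 mm (its x) by 410 mm (its y), fixed to the worktop, with a rim 12 mm high and 8 mm thick; origin under its centre on the worktop. A white paper liner covers its floor; the liner's top is 5 mm above the worktop. On the liner are dark outlines: a large circle round the bowl in the middle, and, one on either side of it in tray y, the fork outline and the small circle
- fork_mark: the drawn fork outline on the liner (no thickness to feel), 201 x 33 mm; origin on the liner surface at the centre of the outline; its x axis runs along the drawing from handle towards tines, z up. It may be on either side of the bowl
- fork_mark_tines (a point): point on the liner in the drawn tines, 90 mm along +x from the origin of the fork outline
- jar_mark: the drawn small circle on the liner, 56 mm in diameter, on the other side of the bowl from the fork outline; origin at its centre on the liner surface
- fork: plain steel fork lying on the worktop left or right of the tray, 193 mm long, at most 26 mm wide (at the tines), 15 mm high overall; for gripping it is a solid bar whose middle is 20 to 25 mm wide; about 40 g; origin at the middle of its length on its underside; x axis from handle towards tines, z up
- fork_tines (a point): point in the fork's tines, 90 mm along +x from its origin, at its underside
- seasoning_jar: small cylindrical seasoning jar with a cap, 45 mm in diameter and 106 mm high, about 110 g, standing upright on the worktop on the side of the tray away from the fork; origin at the centre of its underside, z up its axis
- bowl: dark bowl standing in the large circle in the middle of the tray, 154 mm in diameter at the rim, 53 mm high; loose; origin at the centre of its underside; stays there
- big_jar: bystander: big storage jar with a dark lid, 90 mm in diameter, 140 mm high, on the worktop farther back; origin at the centre of its underside
- peeler: bystander: peeler lying on the worktop farther back, 170 mm long along its x, 25 mm wide, about 20 mm high; origin in the middle of its length near its underside
Not all that is in view belongs to the job. Leave any green look-alike of the fork alone.

How it is judged:
At the end, for the whole second after the job is handed in: Jar upright (0.1 rad) on the liner within 15 mm of the small circle's centre; fork flat on the liner, middle within 15 mm and turned at most 0.2 rad from its outline, tines within 30 mm of the drawn tines; both at rest; bowl upright within 20 mm of its start (horizontal distance between seasoning_jar and jar_mark below 0.015 m and z of seasoning_jar in the frame of jar_mark below 0.006 m and angle between each of seasoning_jar, bowl's own z axis and vertical below 0.1 rad and linear speed of each of seasoning_jar, fork below 0.02 m/s and horizontal distance between fork and fork_mark below 0.015 m and horizontal distance between fork_tines and fork_mark_tines below 0.03 m and angle between the x axis of fork and the x axis of fork_mark, either way round below 0.2 rad and z of fork in the frame of fork_mark below 0.008 m and angle between fork's own z axis and vertical below 0.15 rad and distance of bowl from where it was at the start of the episode below 0.02 m); the robot touches nothing.
It fails at once if the bowl is shoved out of its place (distance of bowl from where it was at the start of the episode above 0.02 m).
It fails at once if the big jar is disturbed (distance of big_jar from where it was at the start of the episode above 0.03 m or angle between big_jar's own z axis and vertical above 0.5 rad).
It fails at once if the peeler is disturbed (distance of peeler from where it was at the start of the episode above 0.03 m).
It also fails if it takes over 64 s, if anything falls off the work surface, if the arm or the gripper's body presses on something with over 40 N, if the wrist force passes 120 N, or if a joint passes its speed limit or range.

### The arm

A 6-joint arm with a two-finger parallel gripper is mounted at the origin on a cart in front of the work surface, level with it; the furniture and walls round the work are solid. World frame = base frame: x ahead of the robot, y to its left, z up, the work surface at z = 0. Lengths are in m, angles in rad, forces in N, time in s.
With the tool pointing down it reaches from about 0.275 to 0.85 m from the base axis. Payload 5.2 kg.
Tool frame: the origin (TCP) lies midway between the tips of the shut fingers; the grasp point (between the pads) lies 19 mm behind it; z points along the fingers, y is the direction in which the jaws open and shut (so a half turn about z gives the same grasp; the last joint's range is limited). The gripper opens to 85 mm and grips with 20 to 120 N. Pads are 22 mm wide; open, the fingers measure 114 mm over their backs; the gripper's body (76 mm by 85 mm) begins 54 mm behind the grasp point. The pads swing forward as they close: fully open they stand 13 mm farther back than shut.
Start: joints at [0.964, 0.259, 1.535, -0, 1.348, -0.203], TCP at [0.216, 0.506, 0.231] pointing down, gripper open.
Joint ranges: [-3.14, 3.14], [-0.91, 2.08], [0.19, 2.58], [-1.22, 4.36], [0.22, 2.71], [-3.12, 3.12]. Speed limits (rad/s): [2.57, 2.57, 3.14, 3.14, 3.14, 3.14].

### API

Orientations are given as a unit quaternion [x, y, z, w].
In Python, from plant import telemetry, optics, r gives the robot as it stands.
- The arm moves only by the tool carry_out, never from a script. Its argument "series" is one flat list of numbers, 5 for each row, row after row: the shift along the world's x, y, z in m, then the turn about the world's z in degrees, then the opening, from -1 (shut) to 1 (fully open), so that 0 is half open. A call has 1 to 12 rows; each row is the pose to reach, as a shift and turn from the pose measured when the call began; what a row does not reach only later rows make up. A row lasts 1/10 s, in which the tool goes at most 50 mm and 8.59 degrees, less where a joint would pass 70% of its speed; a pose out of reach is approached as far as the arm can. A call with a gripper value outside its range is refused whole. The fingers move at their own pace and stop on an object; "force" is the grip in N (left out, the last holds). Time passes only in rows, so rows that repeat a pose let the fingers close. It gives the time, the measured TCP pose, the force and the opening at its end, in the units of the state.
- telemetry.get_obs(): the state, without advancing time (a new reading comes with each control period).
- optics.camera(name): name is "scene" or "top"; returns a dict with "pixels" (384x512x3 uint8, red, green, blue), "fx", "fy", "cx", "cy" (pixels), "rvec" (rotation vector, rad) and "tvec" (3), from world to camera coordinates, as OpenCV has them. Camera axes: x right, y down, z forward; pixel columns grow to the right and rows downward; lengths in m; the calibration is good to about 2 mm. A picture is of the moment at which its call begins. There is no depth.
- r.sign_off(): hands the job in, once; it reports no verdict.
The state is a dict: "t": time; "q": joint angles; "qvel": joint speeds; "joint_efforts": joint torques, N m; "position": TCP position; "tcp_rot": TCP orientation; "ft_force": force on the tool from outside, world axes, zero at the start; "ft_torque": the same for the moment, N m; "opening": finger opening in m.
Only numpy, scipy, OpenCV 4.12 (cv2) and the standard library are available. Lean on these libraries where they do the work, as an engineer would, in place of code of your own. Each camera call takes 0.05 s, during which the arm holds its last target.

## Working session

There is one attempt and no reset: what is moved stays moved. The work goes in short steps, Python scripts to look and compute and a tool call to move; the robot and the scene stay as the last step left them, time stands still between calls to the robot, and variables do not carry over. Pictures are saved under pics/ and viewed, and the job is handed in when it is done.

Besides the shell and the picture viewer there is one more tool, called after "Request:" by a JSON object that holds its "api" and its "payload". carry_out: Moves the arm, as the interface text tells. Its arguments: {"type":"object","properties":{"series":{"type":"array","items":{"type":"number"}},"force":{"type":"number"}},"required":["series"]}

```bash
mkdir -p pics; ls; cat > h.py <<'E'
import numpy as np, cv2
from plant import telemetry, optics, r
def snap(n,fn):
    c=optics.camera(n); cv2.imwrite(fn,c["pixels"][:,:,::-1]); 
    np.savez(fn[:-4]+'.npz',**c); return c
def K(c): return np.array([[c["fx"],0,c["cx"]],[0,c["fy"],c["cy"]],[0,0,1.]])
def pw(c,uv,z):
    R=cv2.Rodrigues(np.array(c["rvec"],float))[0]; t=np.array(c["tvec"],float).ravel()
    o=-R.T@t; uv=np.atleast_2d(np.array(uv,float))
    d=(np.linalg.inv(K(c))@np.c_[uv,np.ones(len(uv))].T).T@R
    return o+d*((z-o[2])/d[:,2])[:,None]
def proj(c,P): return cv2.projectPoints(np.array(P,float).reshape(-1,1,3),np.array(c["rvec"],float),np.array(c["tvec"],float),K(c),None)[0].reshape(-1,2)
E
python3 - <<'E'
from h import *
for n in("top","scene"):
    c=snap(n,f"pics/{n}0.png"); R=cv2.Rodrigues(np.array(c["rvec"],float))[0]
    print(n,c["fx"],-R.T@np.array(c["tvec"]).ravel(),R[2])
print(telemetry.get_obs())
E
```

```text
pics
top 391.1582152481666 [0.24924326 0.09899312 1.55376464] [ 0.20677868 -0.01909596 -0.97820137]
scene 473.8252915820885 [-0.0946571   1.04180926  1.35303094] [ 0.38895757 -0.5446596  -0.74300601]
{'t': 0.1, 'q': array([ 9.64178639e-01,  2.59290556e-01,  1.53597696e+00, -2.53763197e-05,
        1.34796027e+00, -2.02782052e-01]), 'qvel': array([-0.00026636, -0.00165633, -0.00222675,  0.00229889, -0.00125042,
        0.00072762]), 'joint_efforts': array([ 2.98846542e-03, -4.46962988e+01, -2.91248113e+01, -3.91824969e-04,
        6.29252783e-03,  4.01372768e-05]), 'position': array([0.21582987, 0.50537983, 0.23054547]), 'tcp_rot': array([ 2.00545729e-01,  9.79684001e-01, -7.56394275e-04, -3.10537777e-04]), 'ft_force': array([ 0.15102633, -0.53180101, -0.75182129]), 'ft_torque': array([ 0.05460932,  0.03859572, -0.00869748]), 'opening': 0.08504820327594192}
```

View pics/top0.png

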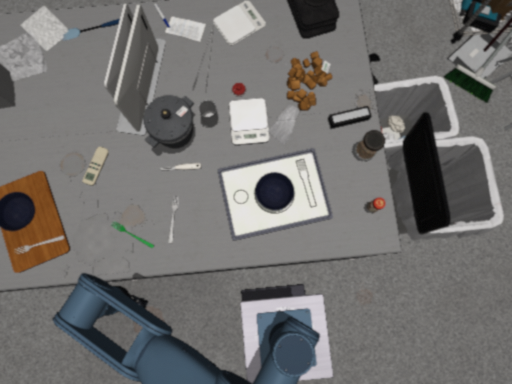

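View pics/scene0.png

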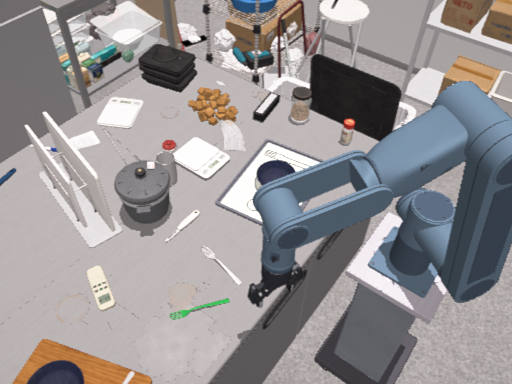

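```bash
python3 - <<'E'
from h import *
im=cv2.imread("pics/top0.png")
a=cv2.resize(im[145:245,215:395],None,fx=4,fy=4,interpolation=cv2.INTER_CUBIC)
b=cv2.resize(im[150:260,100:220],None,fx=5,fy=5,interpolation=cv2.INTER_CUBIC)
cv2.imwrite("pics/a.png",a);cv2.imwrite("pics/b.png",b)
s=cv2.imread("pics/scene0.png")
cv2.imwrite("pics/c.png",cv2.resize(s[75:225,210:370],None,fx=5,fy=4,interpolation=cv2.INTER_CUBIC))
E
```

```text
(no output)
```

View pics/a.png

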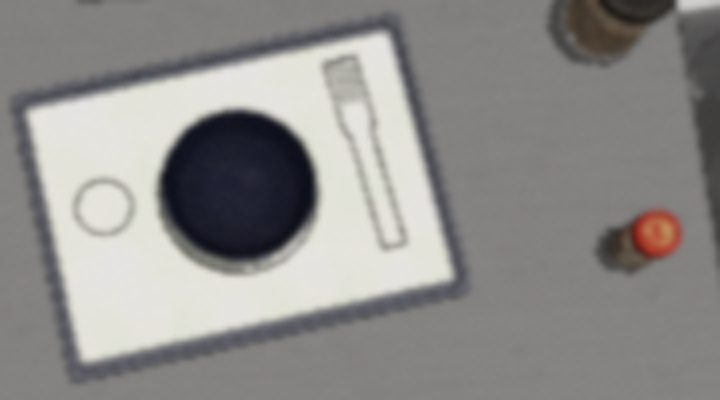

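View pics/b.png

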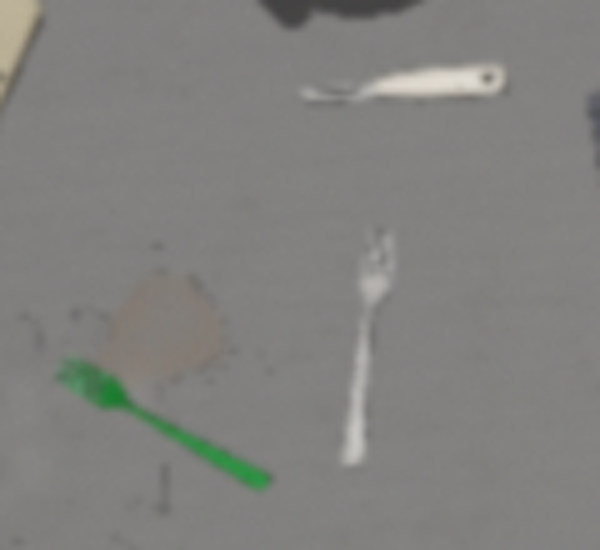

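View pics/c.png

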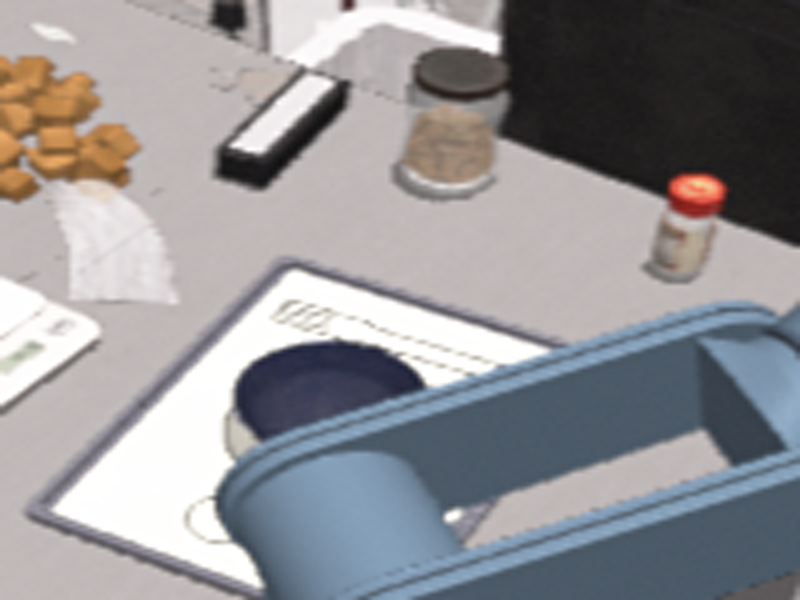

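```bash
python3 - <<'E'
from h import *
c=dict(np.load("pics/top0.npz"))
A=lambda p:(np.array(p)+.5)/4-.5+[215,145]
B=lambda p:(np.array(p)+.5)/5-.5+[100,150]
P=lambda n,q,z:print(n,pw(c,q,z)[:,:2].round(4).tolist())
cor=pw(c,A([[15,100],[395,18],[465,288],[78,378]]),.012);print("cor",cor.round(3),np.linalg.norm(np.roll(cor,1,0)-cor,axis=1))
P("jm",A([104,207]),.005)
# circle diameter check
e=pw(c,A([[74,207],[134,207]]),.005);print(np.linalg.norm(e[0]-e[1]))
f=pw(c,A([[339,60.5],[396,246]]),.005);d=f[0]-f[1];print("fm",f.mean(0),np.linalg.norm(d),np.degrees(np.arctan2(d[1],d[0])))
g=pw(c,B([[382,231],[352,464]]),.006);d=g[0]-g[1];print("fork",g.mean(0),np.linalg.norm(d),np.degrees(np.arctan2(d[1],d[0])))
P("jar top",A([658,233]),.106)
P("bowl rim",A([239,185]),.053)
P("bigjar lid",A([640,5]),.14)
s=dict(np.load("pics/scene0.npz"))
S=lambda p:(np.array(p)+.5)/[5,4]-.5+[210,75]
print("jar top scene",pw(s,S([697,186]),.106)[:,:2], "jm scene",pw(s,S([212,520]),.005))
E
```

```text
cor [[ 0.678  0.201  0.012]
 [ 0.729 -0.196  0.012]
 [ 0.444 -0.23   0.012]
 [ 0.391  0.161  0.012]] [0.2902137  0.39980881 0.28713777 0.39385042]
jm [[0.5603, 0.1205]]
0.06054851745003233
fm [ 0.5920657  -0.15083382  0.005     ] 0.20064390826213255 9.797204349244227
fork [0.49447779 0.39656642 0.006     ] 0.1877293976893469 -10.235553017594828
jar top [[0.4666, -0.3972]]
bowl rim [[0.5602, -0.0139]]
bigjar lid [[0.6801, -0.4037]]
jar top scene [[ 0.46801525 -0.40042752]] jm scene [[0.56522941 0.12679191 0.005     ]]
```

```bash
python3 - <<'E'
from h import *
c=dict(np.load("pics/top0.npz"))
# rectified liner: 1mm/px ; px u -> y = 0.26-u*1e-3 ; v -> x=0.76-v*1e-3
def rect(c,z,x1,y1,w,h,s=1e-3):
    yy=y1-np.arange(w)*s; xx=x1-np.arange(h)*s
    P=np.stack(np.broadcast_arrays(xx[:,None],yy[None],z),-1).reshape(-1,3)
    m=proj(c,P).reshape(h,w,2).astype(np.float32)
    return cv2.remap(c["pixels"],m[...,0],m[...,1],cv2.INTER_CUBIC)[:,:,::-1]
im=rect(c,.005,.75,.24,500,380); cv2.imwrite("pics/rect.png",im)
g=cv2.cvtColor(im,cv2.COLOR_BGR2GRAY)
bh=cv2.morphologyEx(g,cv2.MORPH_BLACKHAT,np.ones((25,25)))
m=(bh>35).astype(np.uint8)
for ct in cv2.findContours(m,cv2.RETR_EXTERNAL,cv2.CHAIN_APPROX_NONE)[0]:
    if len(ct)<60: continue
    (u,v),(a,b),t=cv2.minAreaRect(ct); print("xy",.75-v*1e-3,.24-u*1e-3,"size",a,b,t)
# fork
im2=rect(c,.006,.62,.48,160,260); 
g=cv2.cvtColor(im2,cv2.COLOR_BGR2GRAY); m=(g>155).astype(np.uint8)
m=cv2.morphologyEx(m,cv2.MORPH_CLOSE,np.ones((7,7)))
for ct in cv2.findContours(m,cv2.RETR_EXTERNAL,cv2.CHAIN_APPROX_NONE)[0]:
    if len(ct)<60: continue
    (u,v),(a,b),t=cv2.minAreaRect(ct); print("fork",.62-v*1e-3,.48-u*1e-3,"size",a,b,t)
cv2.imwrite("pics/rect2.png",cv2.resize(im2,None,fx=2,fy=2))
o=telemetry.get_obs()
from scipy.spatial.transform import Rotation as Ro
print(Ro.from_quat(o["tcp_rot"]).as_matrix().round(3))
E
```

```text
xy 0.5609999847412109 0.12099998474121093 size 60.81117630004883 59.396968841552734 45.0
xy 0.5679400024414063 -0.1525799560546875 size 156.4120330810547 39.03229904174805 81.8698959350586
xy 0.5608661651611329 -0.014473937988281282 size 299.5926818847656 410.2208251953125 82.56858825683594
fork 0.45216792297363284 0.40406227111816406 size 16.524538040161133 101.42011260986328 10.619654655456543
fork 0.5435999908447265 0.38829999542236326 size 21.0190372467041 21.466251373291016 63.43495178222656
[[-0.92   0.393 -0.001]
 [ 0.393  0.92  -0.001]
 [ 0.    -0.002 -1.   ]]
```

View pics/rect.png

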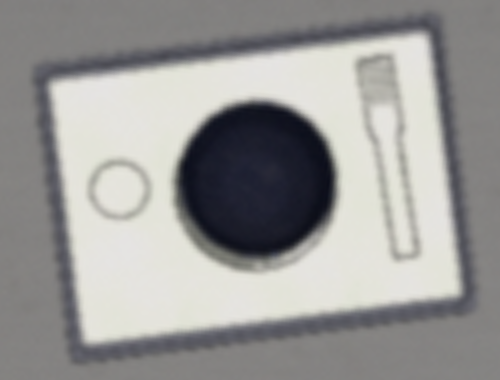

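View pics/rect2.png

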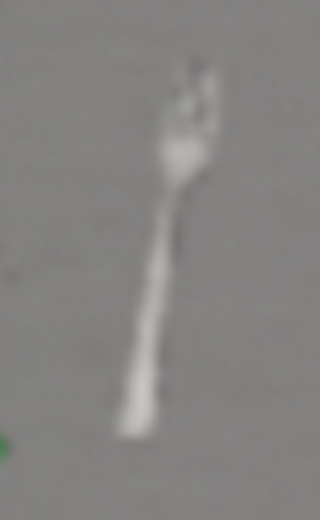

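Fork candidates in the top image are steel (173,219), green (133,235) and one on the cutting board (38,243). The steel one at (173,219) is on bare worktop left of the tray, and its measured length of about 190 mm matches 193 mm, so it is the fork. The crop confirms this. The tray fits at 299.6 x 410.2 mm. The fork is moved first.

Request:
{"api": "carry_out", "payload": {"series": [0.05,-0.02,0,8,0,0.1,-0.04,-0.02,13,0,0.15,-0.06,-0.05,13,0,0.19,-0.08,-0.08,13,0,0.23,-0.095,-0.1,13,0,0.265,-0.106,-0.13,13,0,0.279,-0.111,-0.15,13,0,0.279,-0.111,-0.15,13,0,0.279,-0.111,-0.15,13,0,0.279,-0.111,-0.15,13,0], "force": 40}}

```text
t: 1.1
position: [0.4943, 0.395, 0.0813]
tcp_rot: [0.088, 0.996, -0.0, -0.0]
ft_force: [-0.1, 0.3, 0.1]
opening: 0.0427
```

```bash
python3 - <<'E'
from h import *
c=snap("top","pics/t1.png"); s=snap("scene","pics/s1.png")
cv2.imwrite("pics/t1c.png",np.hstack([cv2.resize(c["pixels"][150:260,110:240,::-1],(390,330)),cv2.resize(s["pixels"][200:340,150:310,::-1],(377,330))]))
o=telemetry.get_obs();print(o["position"],o["opening"],o["q"])
E
```

```text
[0.49432511 0.39554115 0.08215144] 0.04233149158327802 [ 4.99403026e-01  5.30519046e-01  1.50952839e+00 -9.49791839e-04
  1.10058058e+00 -8.95579533e-01]
```

View pics/t1c.png

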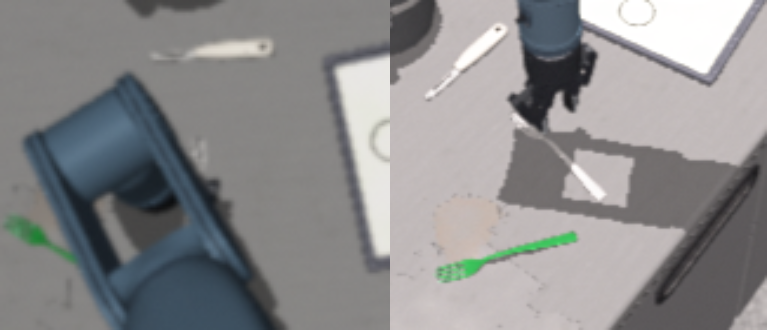

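The gripper hangs over the fork, aligned across it. I descend and close.

Request:
{"api": "carry_out", "payload": {"series": [0,0,-0.03,0,0,0,0,-0.055,0,0,0,0,-0.068,0,0,0,0,-0.075,0,0,0,0,-0.076,0,0,0,0,-0.076,0,0,0,0,-0.076,0,-1,0,0,-0.076,0,-1,0,0,-0.076,0,-1,0,0,-0.076,0,-1,0,0,-0.076,0,-1,0,0,-0.076,0,-1], "force": 40}}

```text
t: 2.4
position: [0.4951, 0.396, 0.0072]
tcp_rot: [0.088, 0.996, 0.001, 0.001]
ft_force: [-0.4, 0.3, 5.2]
opening: 0.0125
```

Request:
{"api": "carry_out", "payload": {"series": [0,0,0,0,-1,0,0,0,0,-1,0,0,0,0,-1]}}

```text
t: 2.7
position: [0.4951, 0.3959, 0.0072]
tcp_rot: [0.088, 0.996, 0.0, 0.001]
ft_force: [-0.6, 0.0, 2.8]
opening: 0.0126
```

```bash
python3 - <<'E'
from h import *
s=snap("scene","pics/s2.png")
cv2.imwrite("pics/s2c.png",cv2.resize(s["pixels"][200:320,160:290,::-1],(780,600)[:2]))
o=telemetry.get_obs();print(o["position"],o["opening"],o["ft_force"])
E
```

```text
[0.49506089 0.39590837 0.00719137] 0.01225824092920006 [-0.32013033 -0.57828118  3.42440154]
```

View pics/s2c.png

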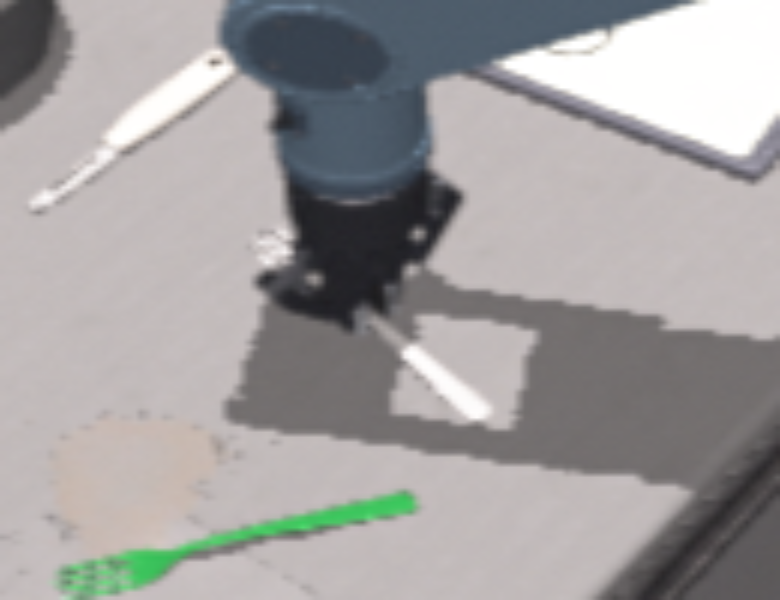

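The fingers stopped on something at 12.5 mm. That is narrower than stated, so I lift a little and look.

Request:
{"api": "carry_out", "payload": {"series": [0,0,0.02,0,-1,0,0,0.05,0,-1,0,0,0.08,0,-1,0,0,0.1,0,-1,0,0,0.1,0,-1]}}

```text
t: 3.25
position: [0.4968, 0.3969, 0.1102]
tcp_rot: [0.088, 0.996, 0.002, 0.004]
ft_force: [0.9, 0.1, 0.5]
opening: 0.0119
```

```bash
python3 - <<'E'
from h import *
s=snap("scene","pics/s3.png");c=snap("top","pics/t3.png")
cv2.imwrite("pics/s3c.png",np.hstack([cv2.resize(s["pixels"][170:320,160:290,::-1],(390,450)),cv2.resize(c["pixels"][150:260,110:210,::-1],(400,450))]))
o=telemetry.get_obs();print(o["position"],o["opening"],o["ft_force"])
E
```

```text
[0.49475309 0.39571248 0.10660912] 0.012556319447431878 [ 0.08143022 -0.02103942 -1.03473297]
```

View pics/s3c.png

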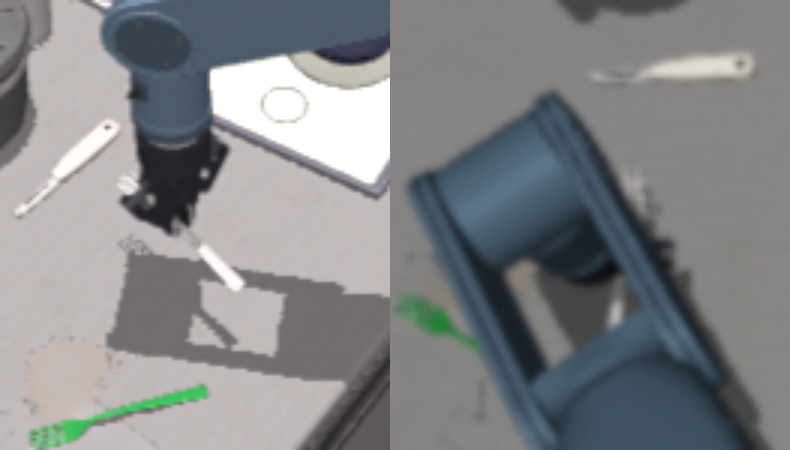

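The fork is held and level. I carry it over the bowl to the fork outline.

Request:
{"api": "carry_out", "payload": {"series": [0,-0.02,0.03,0,-1,0.01,-0.06,0.05,3,-1,0.02,-0.11,0.06,6,-1,0.03,-0.16,0.06,9,-1,0.04,-0.21,0.06,12,-1,0.05,-0.26,0.06,15,-1,0.06,-0.31,0.06,18,-1,0.07,-0.36,0.06,18.6,-1,0.08,-0.41,0.06,18.6,-1,0.09,-0.45,0.06,18.6,-1,0.098,-0.49,0.06,18.6,-1,0.098,-0.52,0.06,18.6,-1]}}

```text
t: 4.55
position: [0.5923, -0.1271, 0.1639]
tcp_rot: [-0.074, 0.997, 0.001, -0.0]
ft_force: [0.1, 0.4, -1.6]
opening: 0.0122
```

Request:
{"api": "carry_out", "payload": {"series": [0,0,0,0,-1,0,0,0,0,-1,0,0,0,0,-1]}}

```text
t: 4.85
position: [0.5915, -0.1258, 0.1625]
tcp_rot: [-0.074, 0.997, 0.002, -0.002]
ft_force: [0.3, 1.4, -1.1]
opening: 0.0121
```

```bash
python3 - <<'E'
from h import *
s=snap("scene","pics/s4.png");c=snap("top","pics/t4.png")
cv2.imwrite("pics/s4c.png",np.hstack([cv2.resize(s["pixels"][90:240,200:330,::-1],(390,450)),cv2.resize(c["pixels"][140:250,230:330,::-1],(400,450))]))
o=telemetry.get_obs();print(o["position"],o["tcp_rot"],o["opening"],o["ft_force"])
E
```

```text
[ 0.59198285 -0.1254637   0.16339739] [-7.43946370e-02  9.97227428e-01  1.46016031e-03 -8.73512461e-04] 0.012536475586823229 [ 0.06670328  0.02744999 -1.66455179]
```

View pics/s4c.png

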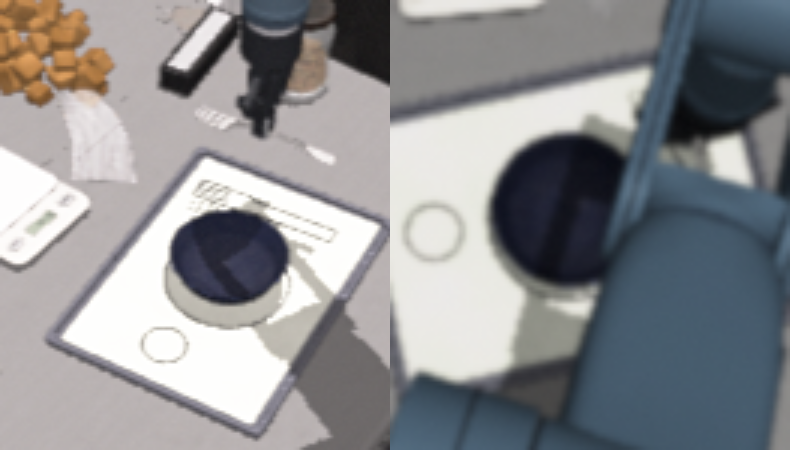

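```bash
python3 - <<'E'
from h import *
s=dict(np.load("pics/s4.npz"))
cv2.imwrite("pics/z.png",cv2.resize(s["pixels"][115:180,255:320,::-1],(600,600),interpolation=cv2.INTER_CUBIC))
S=lambda p:(np.array(p)+.5)/3-.5+[200,90]
for n,p,z in(("fork",[[200,113],[334,159]],.163),("mark",[[200,190],[332,236]],.005)):
    g=pw(s,S(p),z);d=g[0]-g[1];print(n,g.mean(0),np.linalg.norm(d),np.degrees(np.arctan2(d[1],d[0])))
E
```

```text
fork [ 0.58438241 -0.12292     0.163     ] 0.183913638696846 9.87832306408079
mark [ 0.58885977 -0.14772295  0.005     ] 0.1934730121478232 10.702459661547744
```

View pics/z.png

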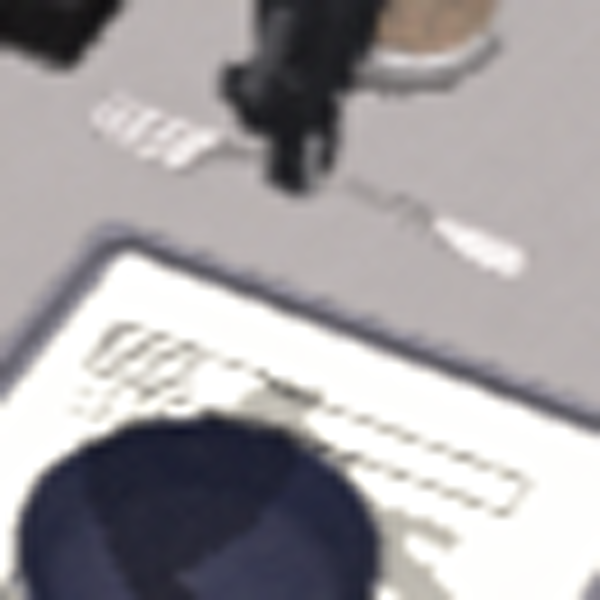

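```bash
python3 - <<'E'
from h import *
s=dict(np.load("pics/s4.npz"))
S=lambda p:(np.array(p)+.5)*65/600-.5+[255,115]
for n,p,z in(("fork",[[100,112],[520,266]],.163),("fork lo",[[100,112],[520,266]],.158),("mark",[[99,366],[516,501]],.005)):
    g=pw(s,S(p),z);d=g[0]-g[1];print(n,g.mean(0),np.linalg.norm(d),np.degrees(np.arctan2(d[1],d[0])))
# draw predicted mark
E
```

```text
fork [ 0.58604888 -0.12157348  0.163     ] 0.1899058470082084 8.236127366565272
fork lo [ 0.58890892 -0.12646151  0.158     ] 0.19070374998843015 8.236127366565274
mark [ 0.58757121 -0.14249548  0.005     ] 0.1958564617934638 12.467880331080101
```

Request:
{"api": "carry_out", "payload": {"series": [0.003,-0.0255,0,0,-1,0.003,-0.0255,0,0,-1,0.003,-0.0255,-0.04,0,-1,0.003,-0.0255,-0.08,0,-1,0.003,-0.0255,-0.11,0,-1,0.003,-0.0255,-0.13,0,-1,0.003,-0.0255,-0.142,0,-1,0.003,-0.0255,-0.147,0,-1,0.003,-0.0255,-0.151,0,-1,0.003,-0.0255,-0.152,0,-1,0.003,-0.0255,-0.152,0,-1]}}

```text
t: 6.05
position: [0.5957, -0.1511, 0.0125]
tcp_rot: [-0.074, 0.997, 0.001, -0.0]
ft_force: [-0.0, 0.3, -0.5]
opening: 0.0124
```

```bash
python3 - <<'E'
from h import *
s=snap("scene","pics/s5.png")
cv2.imwrite("pics/s5c.png",cv2.resize(s["pixels"][115:205,245:335,::-1],(600,600),interpolation=cv2.INTER_CUBIC))
o=telemetry.get_obs();print(o["position"],o["tcp_rot"],o["opening"],o["ft_force"])
E
```

```text
[ 0.59570141 -0.1512051   0.01246553] [-7.44332536e-02  9.97225493e-01  1.00382828e-03  5.67334005e-06] 0.012148615934315293 [-0.05419585  0.00968983  0.90576632]
```

View pics/s5c.png

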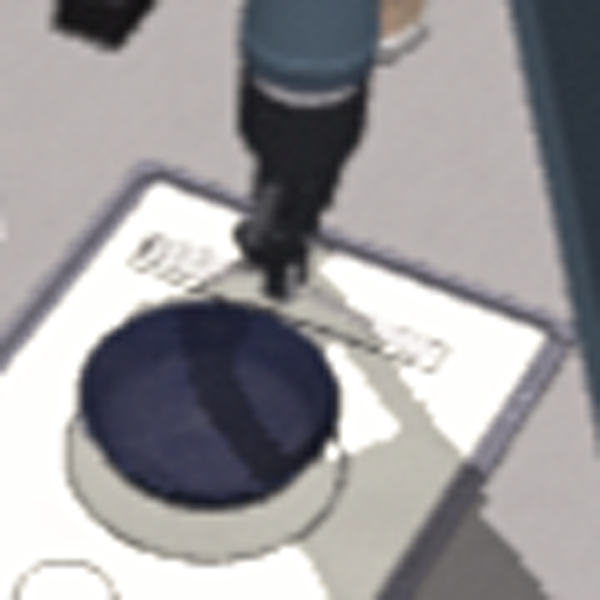

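The fork lies over its outline. I release and rise.

Request:
{"api": "carry_out", "payload": {"series": [0,0,-0.001,0,-0.3,0,0,-0.001,0,-0.3,0,0,-0.001,0,-0.3,0,0,-0.001,0,-0.3,0,0,0.02,0,-0.3,0,0,0.06,0,0,0,0,0.1,0,0,-0.02,-0.03,0.15,0,0.6,-0.05,-0.07,0.19,0,0.6,-0.08,-0.11,0.19,0,0.6,-0.11,-0.15,0.19,0,0.6,-0.11,-0.15,0.19,0,0.6]}}

```text
t: 7.3
position: [0.4836, -0.3045, 0.2036]
tcp_rot: [-0.073, 0.997, -0.0, 0.0]
ft_force: [-0.4, 0.7, 0.0]
opening: 0.0684
```

```bash
python3 - <<'E'
from h import *
s=snap("scene","pics/s6.png");c=snap("top","pics/t6.png")
cv2.imwrite("pics/s6c.png",np.hstack([cv2.resize(s["pixels"][90:240,230:360,::-1],(390,450)),cv2.resize(c["pixels"][140:250,260:390,::-1],(400,450))]))
o=telemetry.get_obs();print(o["position"],o["tcp_rot"],o["opening"],o["ft_force"],o["q"])
E
```

```text
[ 0.4839394  -0.30396081  0.20291196] [-7.23017418e-02  9.97382741e-01  3.52842001e-04 -2.76152418e-05] 0.0682029119786726 [ 0.58957761 -0.31799588 -0.41711423] [-7.56217033e-01  3.17227250e-01  1.52535411e+00  4.52838112e-04
  1.29956872e+00 -2.47186458e+00]
```

View pics/s6c.png

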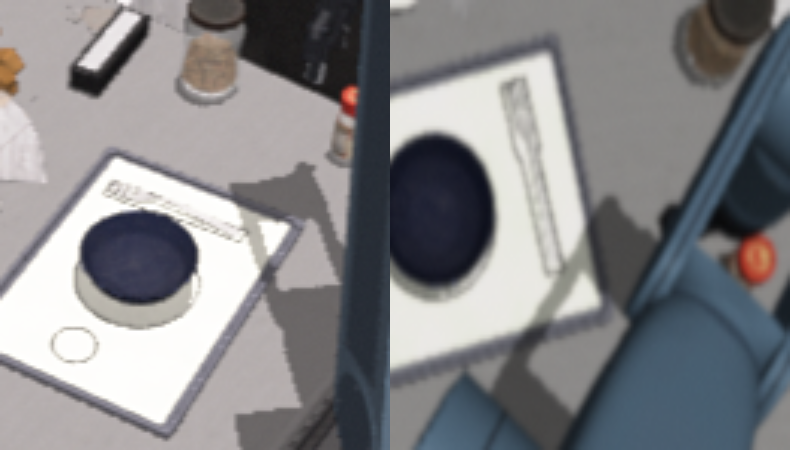

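Both views show the fork inside its outline with its tines the right way. Before the jar, I check clearance to the black panel at the right edge.

```bash
python3 - <<'E'
from h import *
c=dict(np.load("pics/top0.npz"))
for z in(0,.1,.2,.3): print(z,pw(c,[[404,160],[412,200],[416,228],[437,115]],z)[:,:2].round(3).tolist())
s=dict(np.load("pics/scene0.npz"))
im=cv2.resize(s["pixels"][50:180,270:430,::-1],(800,600)[:2]);cv2.imwrite("pics/p.png",im)
E
```

```text
0 [[0.651, -0.565], [0.482, -0.568], [0.368, -0.563], [0.834, -0.738]]
0.1 [[0.625, -0.522], [0.467, -0.525], [0.361, -0.521], [0.796, -0.684]]
0.2 [[0.599, -0.479], [0.452, -0.482], [0.353, -0.478], [0.758, -0.63]]
0.3 [[0.573, -0.436], [0.437, -0.439], [0.345, -0.436], [0.721, -0.576]]
```

View pics/p.png

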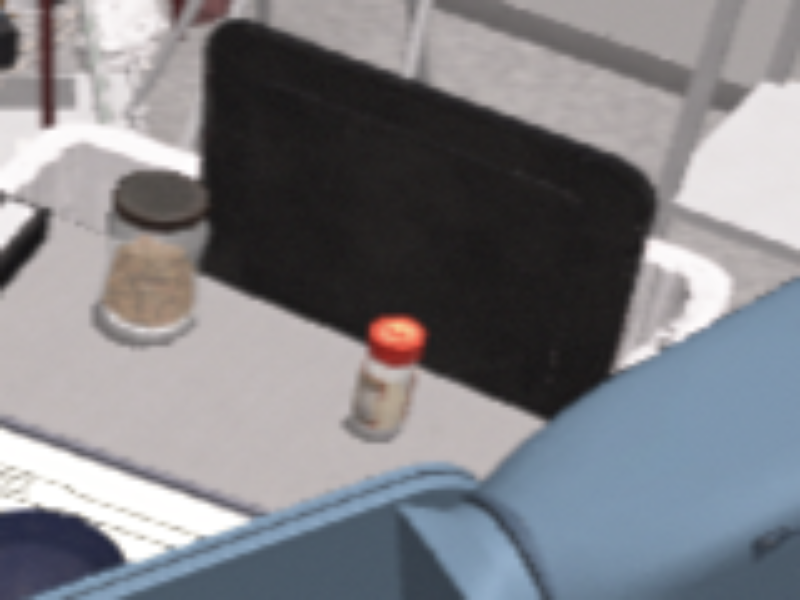

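```bash
python3 - <<'E'
from h import *
c=dict(np.load("pics/top0.npz"));s=dict(np.load("pics/scene0.npz"))
M=lambda c:K(c)@np.c_[cv2.Rodrigues(np.array(c["rvec"],float))[0],np.array(c["tvec"],float).ravel()]
for a,b in(((428,116),(311,58.7)),((448,226),(401,90))):
    X=cv2.triangulatePoints(M(c),M(s),np.array(a,float),np.array(b,float)).ravel();X=X[:3]/X[3];print(X,proj(c,X),proj(s,X))
print("table edge",pw(c,[[398,235],[383,130]],0))
cv2.imwrite("pics/q.png",cv2.resize(c["pixels"][95:250,340:512,::-1],(666,600)))
E
```

```text
[ 0.78232072 -0.61274625  0.16262603] [[426.70327597 113.46626243]] [[312.56088362  59.17847571]]
[ 0.35050891 -0.58695702  0.20528335] [[447.80923756 225.59700997]] [[401.25780211  90.04642743]]
table edge [[ 0.34746348 -0.48737433  0.        ]
 [ 0.78863306 -0.49950366  0.        ]]
```

View pics/q.png

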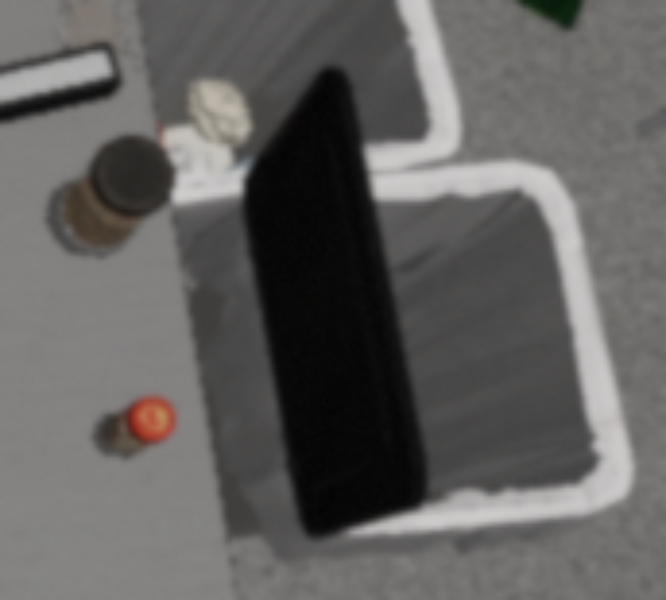

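The panel stands at y ≈ -0.58, so there is 0.18 m of clearance. I turn the jaws to world x and go above the jar.

Request:
{"api": "carry_out", "payload": {"series": [0,-0.01,0,-8.5,0.7,0,-0.02,0,-17,0.7,-0.005,-0.03,0,-25.5,0.7,-0.005,-0.04,0,-34,0.7,-0.01,-0.05,0,-42.5,0.7,-0.01,-0.06,0,-51,0.7,-0.015,-0.07,0,-59.5,0.7,-0.017,-0.08,0,-68,0.7,-0.017,-0.09,0,-76.5,0.7,-0.017,-0.095,0,-85,0.7,-0.017,-0.095,0,-93.5,0.7,-0.017,-0.095,0,-98,0.7]}}

```text
t: 8.6
position: [0.4677, -0.398, 0.2024]
tcp_rot: [0.707, 0.707, 0.001, -0.0]
ft_force: [-0.4, 0.1, -0.4]
opening: 0.0729
```

Request:
{"api": "carry_out", "payload": {"series": [0,0,-0.02,0,0.7,0,0,-0.05,0,0.7,0,0,-0.05,0,0.7,0,0,-0.05,0,0.7]}}

```text
t: 9.0
position: [0.4681, -0.397, 0.1521]
tcp_rot: [0.707, 0.708, 0.001, -0.001]
ft_force: [0.5, 0.2, 0.0]
opening: 0.0728
```

```bash
python3 - <<'E'
from h import *
s=snap("scene","pics/s7.png");c=snap("top","pics/t7.png")
cv2.imwrite("pics/s7c.png",np.hstack([cv2.resize(s["pixels"][60:190,290:400,::-1],(390,450)),cv2.resize(c["pixels"][140:250,310:410,::-1],(400,450))]))
o=telemetry.get_obs();print(o["position"],o["tcp_rot"],o["opening"],o["ft_force"],o["q"])
E
```

```text
[ 0.46869234 -0.39825856  0.15382355] [7.06700337e-01 7.07512266e-01 5.51426793e-04 8.50139820e-04] 0.07247884965031083 [0.63145256 0.10549816 0.52160495] [-8.86214138e-01  4.30761187e-01  1.48127498e+00  1.34770808e-03
  1.22797685e+00 -8.87814400e-01]
```

View pics/s7c.png

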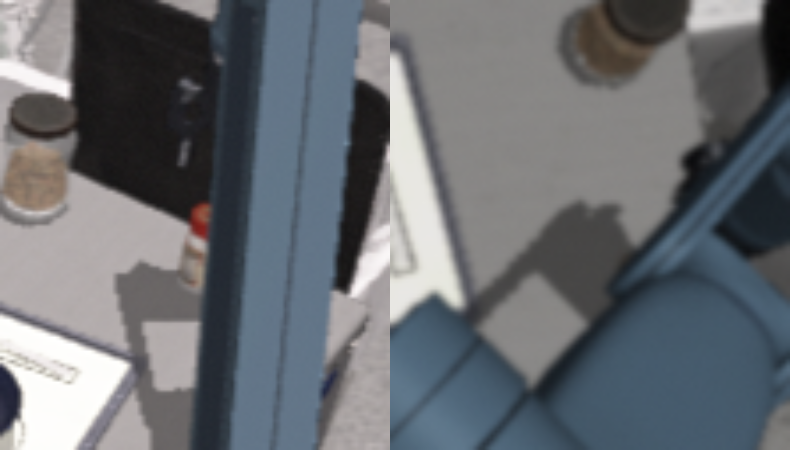

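The jar is mostly hidden here (red cap at about (347,120) in the scene image), so I go by the two-camera position and descend while watching the force.

Request:
{"api": "carry_out", "payload": {"series": [-0.001,-0.001,-0.03,0,0.7,-0.001,-0.001,-0.045,0,0.7,-0.001,-0.001,-0.055,0,0.7,-0.001,-0.001,-0.065,0,0.7,-0.001,-0.001,-0.075,0,0.7]}}

```text
t: 9.6
position: [0.4683, -0.3999, 0.0794]
tcp_rot: [0.707, 0.708, 0.0, 0.002]
ft_force: [-0.5, -0.2, -0.1]
opening: 0.0724
```

Request:
{"api": "carry_out", "payload": {"series": [0,0,-0.01,0,0.7,0,0,-0.02,0,0.7,0,0,-0.025,0,0.7,0,0,-0.025,0,0.7,0,0,-0.025,0,0,0,0,-0.025,0,-0.3,0,0,-0.025,0,-1,0,0,-0.025,0,-1,0,0,-0.025,0,-1,0,0,-0.025,0,-1,0,0,-0.025,0,-1], "force": 30}}

```text
t: 10.7
position: [0.4684, -0.4002, 0.0548]
tcp_rot: [0.707, 0.708, 0.0, 0.002]
ft_force: [-0.1, -1.1, 4.5]
opening: 0.0438
```

Gripped at 44 mm, which fits the 45 mm jar. I lift it.

Request:
{"api": "carry_out", "payload": {"series": [0,0,0.02,0,-1,0,0,0.06,0,-1,0,0,0.1,0,-1,0,0.02,0.14,0,-1,0,0.06,0.16,0,-1,0.01,0.11,0.16,0,-1,0.02,0.16,0.16,0,-1,0.03,0.21,0.16,0,-1,0.04,0.26,0.16,0,-1,0.05,0.31,0.16,0,-1,0.06,0.36,0.16,0,-1,0.07,0.41,0.16,0,-1]}}

```text
t: 11.9
position: [0.5368, 0.0052, 0.2145]
tcp_rot: [0.707, 0.707, 0.0, 0.002]
ft_force: [0.4, -0.4, -1.2]
opening: 0.0443
```

Request:
{"api": "carry_out", "payload": {"series": [0.01,0.04,0,0,-1,0.02,0.08,0,0,-1,0.023,0.11,0,0,-1,0.023,0.11,0,0,-1,0.023,0.11,0,0,-1]}}

```text
t: 12.4
position: [0.5593, 0.1159, 0.2138]
tcp_rot: [0.706, 0.708, -0.0, 0.002]
ft_force: [-0.1, -0.2, -1.2]
opening: 0.0441
```

```bash
python3 - <<'E'
from h import *
s=snap("scene","pics/s8.png");c=snap("top","pics/t8.png")
cv2.imwrite("pics/s8c.png",np.hstack([cv2.resize(s["pixels"][90:240,180:310,::-1],(390,450)),cv2.resize(c["pixels"][140:250,200:340,::-1],(400,450))]))
o=telemetry.get_obs();print(o["position"],o["tcp_rot"],o["opening"],o["ft_force"],o["q"])
E
```

```text
[0.55953329 0.11443344 0.21404885] [ 7.06891555e-01  7.07319360e-01 -1.86240507e-04  1.90221675e-03] 0.044144444901846436 [-0.19399979 -0.34485762 -0.7311675 ] [ 0.00836862  0.30703067  1.51166672 -0.00306863  1.32049353  0.00852013]
```

View pics/s8c.png

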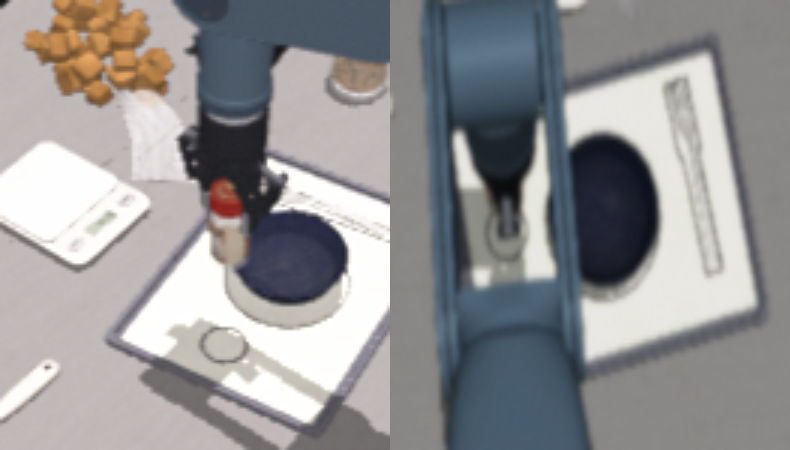

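```bash
python3 - <<'E'
from h import *
s=dict(np.load("pics/s8.npz"))
im=np.ascontiguousarray(s["pixels"][135:215,225:305,::-1]); im=cv2.resize(im,(600,600),interpolation=cv2.INTER_CUBIC)
a=np.linspace(0,2*np.pi,60)
def circ(x,y,z,r,col):
    p=proj(s,np.c_[x+r*np.cos(a),y+r*np.sin(a),a*0+z]); p=(p+.5-[225,135])*7.5-.5
    cv2.polylines(im,[p.astype(np.int32)],True,col,1)
x,y,z0=.5595,.1144,.159
for z in(z0,z0+.106): circ(x,y,z,.0225,(0,255,0))
circ(.561,.121,.005,.028,(0,0,255))
cv2.imwrite("pics/s8d.png",im)
E
```

```text
(no output)
```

View pics/s8d.png

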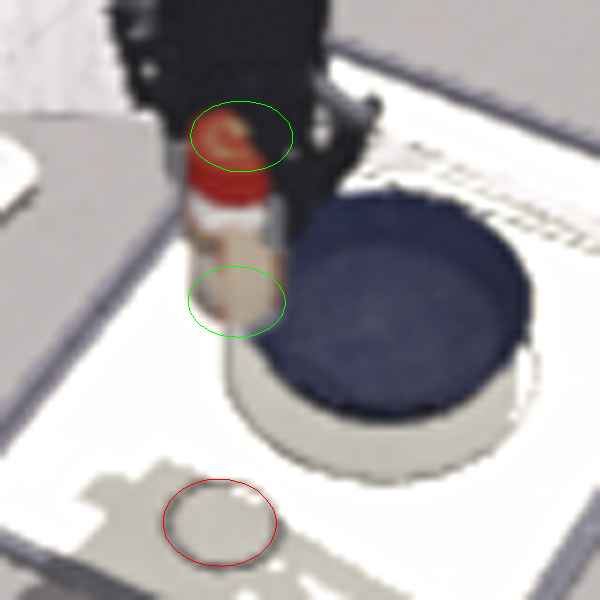

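The jar sits in the gripper as predicted and the circle matches, so I lower it.

Request:
{"api": "carry_out", "payload": {"series": [0.0015,0.0065,0,0,-1,0.0015,0.0065,-0.04,0,-1,0.0015,0.0065,-0.08,0,-1,0.0015,0.0065,-0.11,0,-1,0.0015,0.0065,-0.13,0,-1,0.0015,0.0065,-0.142,0,-1,0.0015,0.0065,-0.148,0,-1,0.0015,0.0065,-0.151,0,-1,0.0015,0.0065,-0.153,0,-1,0.0015,0.0065,-0.153,0,-1,0.0015,0.0065,-0.153,0,-1]}}

```text
t: 13.6
position: [0.5616, 0.121, 0.0619]
tcp_rot: [0.707, 0.707, 0.0, 0.002]
ft_force: [0.3, 0.8, -0.9]
opening: 0.0439
```

```bash
python3 - <<'E'
from h import *
s=snap("scene","pics/s9.png")
im=cv2.resize(s["pixels"][135:215,205:285,::-1],(600,600),interpolation=cv2.INTER_CUBIC)
cv2.imwrite("pics/s9c.png",im)
for i in range(3):
    optics.camera("top"); o=telemetry.get_obs();print(o["position"],o["ft_force"])
E
```

```text
[0.56145916 0.12101182 0.06173297] [-0.07391064 -0.10020243 -1.46511505]
[0.56133816 0.12099147 0.06160179] [-0.19123367  0.01996766 -1.79990603]
[0.56125698 0.12099081 0.06148953] [ 0.83858425  0.64473246 -1.61073807]
```

View pics/s9c.png

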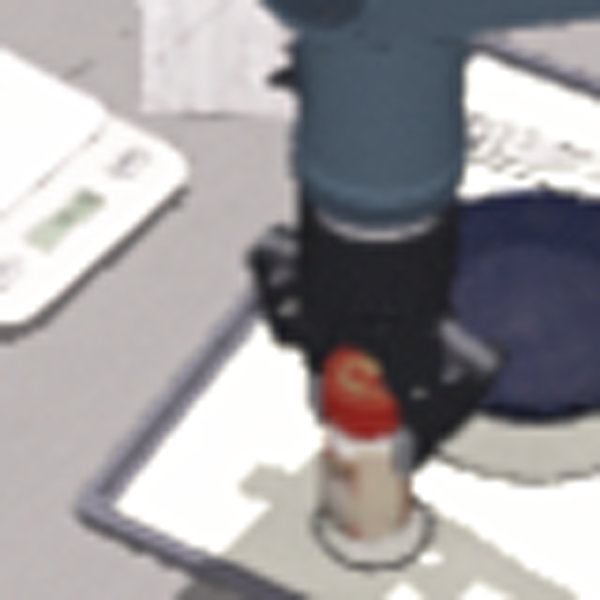

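Still about 2 mm in the air (the wrist carries the jar's weight). I lower until contact.

Request:
{"api": "carry_out", "payload": {"series": [0,0,-0.001,0,-1,0,0,-0.002,0,-1,0,0,-0.002,0,-1,0,0,-0.002,0,-1]}}

```text
t: 14.2
position: [0.5613, 0.121, 0.0596]
tcp_rot: [0.707, 0.707, 0.0, 0.002]
ft_force: [-0.6, 0.3, 0.8]
opening: 0.0437
```

Request:
{"api": "carry_out", "payload": {"series": [0,0,-0.0005,0,0.2,0,0,-0.0005,0,0.2,0,0,-0.0005,0,0.6,0,0,-0.0005,0,0.6,0,0,0,0,0.6,0,0,0.02,0,0.6,0,0,0.05,0,0.6,0,0,0.09,0,0.6,0,0,0.13,0,0.6,-0.05,0.03,0.16,0,0.6,-0.1,0.06,0.16,0,0.6,-0.14,0.09,0.16,0,0.6]}}

```text
t: 15.4
position: [0.4389, 0.1985, 0.2202]
tcp_rot: [0.707, 0.707, 0.001, 0.003]
ft_force: [-0.2, 0.5, 0.0]
opening: 0.0685
```

Request:
{"api": "carry_out", "payload": {"series": [-0.04,0.05,0,0,0.6,-0.08,0.1,0,0,0.6,-0.12,0.15,0,0,0.6,-0.14,0.2,0,0,0.6,-0.16,0.25,0,0,0.6,-0.16,0.25,0,0,0.6,-0.16,0.25,0,0,0.6]}}

```text
t: 16.1
position: [0.2757, 0.453, 0.2202]
tcp_rot: [0.705, 0.709, 0.002, 0.002]
ft_force: [0.4, 0.3, -0.1]
opening: 0.0681
```

```bash
python3 - <<'E'
from h import *
s=snap("scene","pics/s10.png");c=snap("top","pics/t10.png")
a=np.linspace(0,2*np.pi,60)
def ov(c,x0,y0,w,h,k):
    im=cv2.resize(np.ascontiguousarray(c["pixels"][y0:y0+h,x0:x0+w,::-1]),None,fx=k,fy=k,interpolation=cv2.INTER_CUBIC)
    for z,r,col in((.005,.0225,(0,200,0)),(.111,.0225,(0,200,0)),(.005,.028,(0,0,255))):
        p=(proj(c,np.c_[.561+r*np.cos(a),.121+r*np.sin(a),a*0+z])+.5-[x0,y0])*k-.5
        cv2.polylines(im,[p.astype(np.int32)],True,col,1)
    return im
A=ov(s,200,130,100,90,4);B=ov(c,215,145,120,90,3)
cv2.imwrite("pics/f1.png",A);cv2.imwrite("pics/f2.png",ov(c,215,145,120,95,6))
cv2.imwrite("pics/f3.png",s["pixels"][:,:,::-1])
o=telemetry.get_obs();print(o["position"],o["t"])
E
```

```text
[0.27797089 0.44905209 0.21990411] 16.2
```

View pics/f1.png

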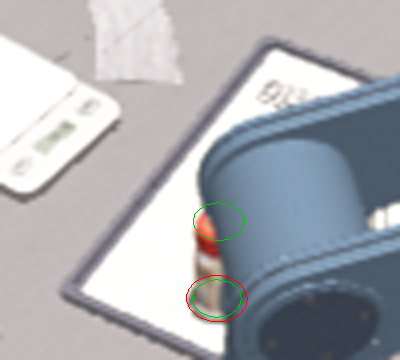

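View pics/f2.png

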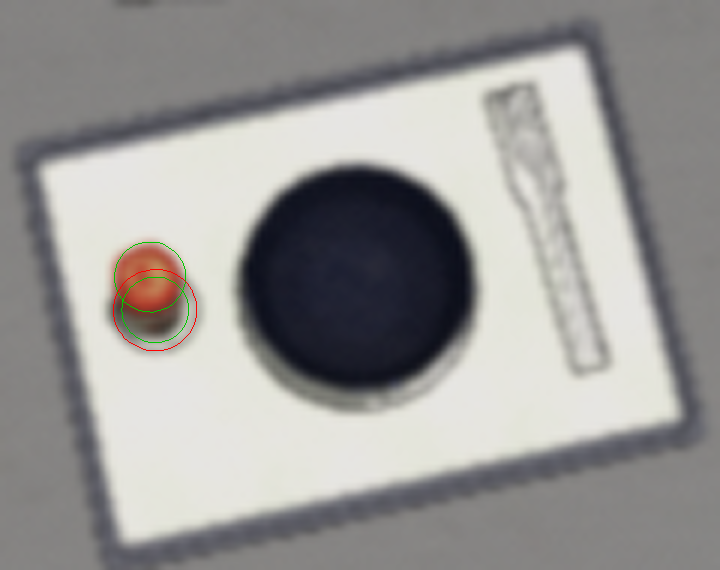

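View pics/f3.png

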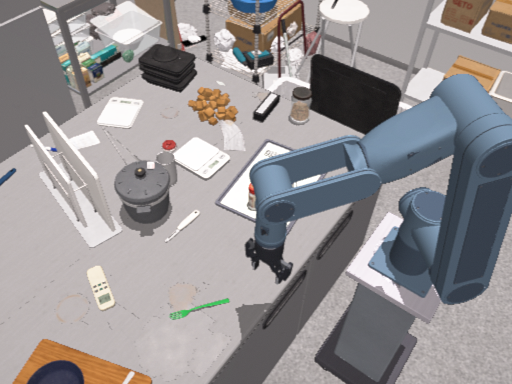

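Both views show the jar upright, about 4 mm left of the circle's centre. The fork is inside its outline, and the bowl, peeler and big jar have not moved. I hand in.

```bash
python3 - <<'E'
from h import *
a=np.load("pics/t6.npz")["pixels"].astype(int)
b=np.load("pics/t10.npz")["pixels"].astype(int); z=np.load("pics/top0.npz")["pixels"].astype(int)
print("peeler diff",abs(b-z)[155:178,155:205].max(),"bigjar",abs(b-z)[128:165,352:388].max(),"bowl",abs(b-z)[170:215,252:296].max())
print(r.sign_off())
E
```

```text
peeler diff 4 bigjar 4 bowl 5
the job is handed in; nothing more can be done
None
```

I laid the steel fork in its outline on the right of the bowl, tines pointing the same way as the drawing. Then I stood the red-capped seasoning jar in the small circle on the left and handed the job in at about 16 s of the 64 s.

- **Jar:** the last top and scene pictures show it upright, about 4 mm from the circle's centre (limit 15 mm).
- **Fork:** it lies flat inside its outline in the last top picture. I judged this by eye and did not measure its final offset or angle.
- **Bystanders:** the bowl, big jar and peeler areas match the first top picture to within noise, so they have not moved. The gripper was clear of everything.
- **Disagreements:** the fingers closed to about 12.5 mm on the fork, where the stated width is 20–25 mm, but the fork was held firmly and level. The scene camera put the fork outline 5–10 mm and up to 4° away from the top camera's reading. I used the top camera, because its fit matched the tray's size to within 0.5 mm.

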